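Find and reseat the rubbing clip of a sample carousel

ROBOT

A 6-joint arm with a two-finger parallel gripper is mounted at the origin on a cart in front of the work surface, level with it; the furniture and walls round the work are solid. World frame = base frame: x ahead of the robot, y to its left, z up, the work surface at z = 0. Lengths are in m, angles in rad, forces in N, time in s.
With the tool pointing down it reaches from about 0.35 to 0.975 m from the base axis. Payload 4.9 kg.
Tool frame: the origin (TCP) lies at the very end of the fingers, on their centre line; the grasp point (between the pads) lies 19 mm behind it; z points along the fingers, y is the direction in which the jaws open and shut (so a half turn about z gives the same grasp; the last joint's range is limited). The gripper opens to 85 mm and grips with 20 to 120 N. Pads are 22 mm wide; open, the fingers measure 114 mm over their backs; the gripper's body (76 mm by 85 mm) begins 54 mm behind the grasp point. The pads swing forward as they close: fully open they stand 13 mm farther back than shut.
Start: joints at [1.144, 0.053, 1.613, -0, 1.476, -0.119], TCP at [0.189, 0.596, 0.231] pointing down, gripper open.
Joint ranges: [-3.01, 3.01], [-1.01, 2.22], [0.06, 2.58], [-1.02, 4.17], [0.09, 2.62], [-3.14, 3.14]. Speed limits (rad/s): [2.57, 2.57, 3.14, 3.14, 3.14, 3.14].

INTERFACE

Orientations are given as a rotation vector (axis times angle).
In Python, from station import ctrl gives the robot as it stands.
- The arm moves only by the tool step_arm, never from a script. Its argument "moves" is a list of rows, each a list of 5 numbers: the opening, from 0 (shut) to 1 (fully open), then the shift along the world's x, y, z in m, then the turn about the world's z in degrees. A call has 1 to 20 rows; each row shifts and turns the pose as measured when the row begins; what a row does not reach is not made up. A row lasts 1/8 s, in which the tool goes at most 62.5 mm and 10.7 degrees, less where a joint would pass 70% of its speed; a pose out of reach is approached as far as the arm can. A call is refused whole if a number of a shift passes 0.0625 or a number of a turn 10.7, either way. A call with a gripper value outside its range is refused whole. The fingers move at their own pace and stop on an object; "newtons" is the grip in N (left out, the last holds). Time passes only in rows, so rows that do not move let the fingers close. It gives the time, the measured TCP pose, the force and the opening at its end, in the units of the state.
- ctrl.get_obs(): the state, without advancing time (a new reading comes with each control period).
- ctrl.get_image(name): name is "side" or "top"; returns a dict with "color" (480x640x3 uint8, red, green, blue), "camera_matrix" (3x3 intrinsics, pixels), "k1" (the pictures are not rectified: a ray, as slopes to the right and down, at radius r is drawn at 1 + k1 r^2 times it, then the intrinsics apply), "R" (3x3) and "t" (3): a world point X has camera coordinates R X + t. Camera axes: x right, y down, z forward; pixel columns grow to the right and rows downward; lengths in m; the calibration is good to about 2 mm. A picture is of the moment at which its call begins. There is no depth.
- ctrl.finish_job(): hands the job in, once; it reports no verdict.
Trained networks look in a picture, given as the dict that the camera call returned (one of the last four; its "shot" number tells which), for a name from the list of things; names that differ only in an ending like _2 or _b are one class to them, and where a whole thing is asked for, a point or a joint stands for the part that bears it (a point fixed in the world has none). Each returns a list of dicts, best first, with "p" (0 to 1); they miss things now and then, are a little off and sometimes report something else, mostly with a low value. They report only what shows in the picture. A call takes as long as a camera call.
- ctrl.spot_in(picture, query): "bbox" ([left, top, right, bottom] in pixels, round what is visible of it).
The state is a dict: "t": time; "q": joint angles; "dq": joint speeds; "effort": joint torques, N m; "tool_pos": TCP position; "tool_rot": TCP orientation; "contact_force": force on the tool from outside, world axes, zero at the start; "wrist_torque": the same for the moment, N m; "opening": finger opening in m.
Only numpy, scipy, OpenCV 4.12 (cv2) and the standard library are available. Lean on these libraries where they do the work, as an engineer would, in place of code of your own. Each camera call takes 0.05 s, during which the arm holds its last target.

TASK

The hand-turned sample carousel drags at one place in its turn, because a retaining clip hidden under the turntable has worked up and rubs on the shoe under the push button. Turn the table by its knob, feel where the drag rises, leave the clip under the shoe there and push the button all the way down to seat the clip; then bring the knob home beside the steel fin and let go, without disturbing the things around.

Things in the scene. Friction and masses are not known exactly. Their poses are not given: they have to be found in the camera images.
- carousel: The fixed carousel: round grey pot (208 mm across its foot), aluminium turntable on top (194 mm across, top at z = 65 mm), grey button block (48 mm wide, 54 mm high, reaching 144 mm from the axis) on its +y side, home fin on its -y side. Origin on the turntable's axis at worktop level, z up.
- knob_grip (a point): Middle of the grip of the cranking knob: upright, black, round, 22 mm across, turning freely about its own axis, so a hand holding it need not turn. It stands on the turntable 65 mm from the axis, from z = 68 to 115 mm; this point at 98 mm. The hub nut on the turntable's axis reaches z = 78 mm.
- home_point (a point): Where the point knob_grip must be left: on the knob's circle, 65 mm from the axis, right by the steel fin (6 mm wide, top at z = 64 mm) that stands at the pot's rim. Fixed to the carousel.
- button_top (a point): Top centre of the black push button (32 mm across), 122 mm from the axis, at its rest height z = 68 mm (the point is fixed, it does not follow the button). Its sprung shoe reaches inward under the turntable to 80 mm from the axis. Without the clip under it, it goes down 2 mm at 4.5 N; with the clip it stands up to 3 mm higher and needs about 15 N to go down fully, to z = 66 mm (25 N does no harm).
- turntable (a joint): Turntable angle, rad, counter-clockwise from above positive, 0 with the knob at home; two turns either way are possible; it stays where left. Free drag is about 1 N at the knob. Within about 0.25 rad of the clip being centred under the shoe it rises to 8 to 12 N while turning (soonest on the side approached from; alike from both directions). The clip's place differs each time and cannot be seen.
- clip (a joint): How far the hidden clip stands up, m: 0.005 at the start, 0 fully seated; it rubs while above 0.002. It stays where it is pushed; only the button's shoe reaches it, and the clip must be within about 0.15 rad of centred under the shoe to be seated.
- tin: Bystander: aluminium tin, 54 mm across, 30 mm high, origin at the centre of its underside.
- jar: Bystander: screw-cap sample jar, 56 mm across, 70 mm high, origin at the centre of its underside.
- stopper: Bystander: rubber stopper, 33 mm across, 30 mm high, origin at the centre of its underside.
- marker: Bystander: marker pen lying down, 132 mm long along its y axis, 19 mm high, origin at the middle of its underside.

How it is judged:
On the way:
1. the risen clip is pushed down until it no longer rubs (stands up less than 1.5 mm) (value of joint clip below 0.0015 m), for 0.2 s.
At the end, for the whole second after the job is handed in: The clip stands up less than 1.5 mm, the knob stands within 12 mm of its home point, the turntable is at rest (value of joint clip below 0.0015 m and horizontal distance between knob_grip and home_point below 0.012 m and velocity of joint turntable between -0.05 and 0.05 rad/s); the robot touches nothing.
It fails at once if the tin is moved by more than 30 mm (distance of tin from where it was at the start of the episode above 0.03 m).
It fails at once if the jar is moved by more than 30 mm (distance of jar from where it was at the start of the episode above 0.03 m).
It fails at once if the stopper is moved by more than 30 mm (distance of stopper from where it was at the start of the episode above 0.03 m).
It fails at once if the marker is moved by more than 30 mm (distance of marker from where it was at the start of the episode above 0.03 m).
It also fails if it takes over 72 s, if anything falls off the work surface, if the arm or the gripper's body presses on something with over 40 N, if the wrist force passes 120 N, or if a joint passes its speed limit or range.

## Working session

There is one attempt and no reset: what is moved stays moved. The work goes in short steps, Python scripts to look and compute and a tool call to move; the robot and the scene stay as the last step left them, time stands still between calls to the robot, and variables do not carry over. Pictures are saved under pics/ and viewed, and the job is handed in when it is done.

Besides the shell and the picture viewer there is one more tool, called after "Call:" as a command line: name --pt "numbers of a row" for each row, then --argument value for the rest. step_arm: Moves the arm, as the interface text tells. Its arguments: {"type":"object","properties":{"moves":{"type":"array","items":{"type":"array","items":{"type":"number"}}},"newtons":{"type":"number"}},"required":["moves"]}

```bash
mkdir -p pics; ls; cat > h.py <<'E'
import numpy as np,cv2
from station import ctrl
def px2(P,pic):
    X=np.array(pic['R'])@np.array(P)+np.array(pic['t']);s=X[:2]/X[2];s=s*(1+pic['k1']*(s@s));K=np.array(pic['camera_matrix']);return (K@[s[0],s[1],1])[:2]
def ray(u,v,pic):
    K=np.array(pic['camera_matrix']);d=np.linalg.solve(K,[u,v,1])[:2];s=d.copy()
    for _ in range(20): s=d/(1+pic['k1']*(s@s))
    R=np.array(pic['R']);return -R.T@np.array(pic['t']),R.T@np.array([s[0],s[1],1])
def atz(u,v,z,pic):
    c,d=ray(u,v,pic);return c+d*(z-c[2])/d[2]
def snap(n,f):
    p=ctrl.get_image(n);cv2.imwrite('pics/'+f,p['color'][:,:,::-1]);return p
E
python3 - <<'E'
from h import *
import pickle
for n in('top','side'):
    p=snap(n,n+'0.png');pickle.dump(p,open(n+'.pkl','wb'))
    print(n,p['k1'],np.array(p['camera_matrix']).tolist(),ray(320,240,p))
    for q in['carousel','knob_grip','turntable','tin','jar','stopper','marker']:
        print(q,[(d['p'],np.round(d['bbox'])) for d in ctrl.spot_in(p,q)[:2]])
print(ctrl.get_obs())
E
```

```text
pics
top -0.04160912426763938 [[570.388415955894, 0.0, 315.0887208299799], [0.0, 570.388415955894, 228.80940320966923], [0.0, 0.0, 1.0]] (array([ 0.41435379, -0.03967141,  1.1375338 ]), array([ 0.05934512, -0.00825624, -0.9984333 ]))
carousel [(0.57, array([224., 175., 355., 279.]))]
knob_grip [(0.92, array([250., 173., 350., 277.]))]
turntable [(0.82, array([248., 174., 350., 273.]))]
tin [(0.57, array([256., 285., 285., 314.]))]
jar [(0.64, array([208., 182., 239., 216.])), (0.16, array([223., 172., 356., 280.]))]
stopper [(0.57, array([314., 291., 329., 310.]))]
marker [(0.56, array([359., 158., 381., 223.]))]
side 0.051909071141566246 [[621.7460192268833, 0.0, 305.6857436084016], [0.0, 621.7460192268833, 237.67445967279605], [0.0, 0.0, 1.0]] (array([0.21756494, 0.57832988, 0.84859614]), array([ 0.29440965, -0.60747062, -0.73813712]))
carousel [(0.97, array([253., 223., 377., 367.]))]
knob_grip [(0.92, array([257., 227., 375., 322.]))]
turntable [(0.74, array([256., 227., 373., 319.]))]
tin [(0.77, array([365., 329., 398., 365.]))]
jar [(0.75, array([222., 304., 260., 357.]))]
stopper [(0.58, array([392., 289., 415., 313.]))]
marker [(0.66, array([279., 210., 346., 232.])), (0.52, array([395., 286., 414., 311.]))]
{'t': 0.8, 'q': array([ 1.14398223e+00,  5.26525327e-02,  1.61287844e+00,  2.88485937e-06,
        1.47603658e+00, -1.18993081e-01]), 'dq': array([ 2.58765649e-03, -7.76906357e-05, -5.33686170e-04, -5.33929343e-04,
       -9.44205840e-05, -1.47953545e-03]), 'effort': array([-6.27737099e-04, -3.93647790e+01, -3.70440781e+01, -2.29868483e-04,
        3.50019191e-04,  8.05801079e-06]), 'tool_pos': array([0.18935092, 0.59560654, 0.23134592]), 'tool_rot': array([4.81617196e-01, 3.10445231e+00, 3.91851824e-05]), 'contact_force': array([ 0.2911908 , -0.49539772, -0.08030107]), 'wrist_torque': array([-0.00733939,  0.01821947, -0.00723837]), 'opening': 0.08530838070298444}
```

```bash
python3 - <<'E'
import cv2
for n,(a,b,c,d) in {'top':(190,140,400,330),'side':(200,190,430,380)}.items():
    i=cv2.imread(f'pics/{n}0.png')[b:d,a:c];cv2.imwrite(f'pics/{n}0c.png',cv2.resize(i,None,fx=3,fy=3,interpolation=cv2.INTER_CUBIC))
E
```

```text
(no output)
```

View pics/top0c.png

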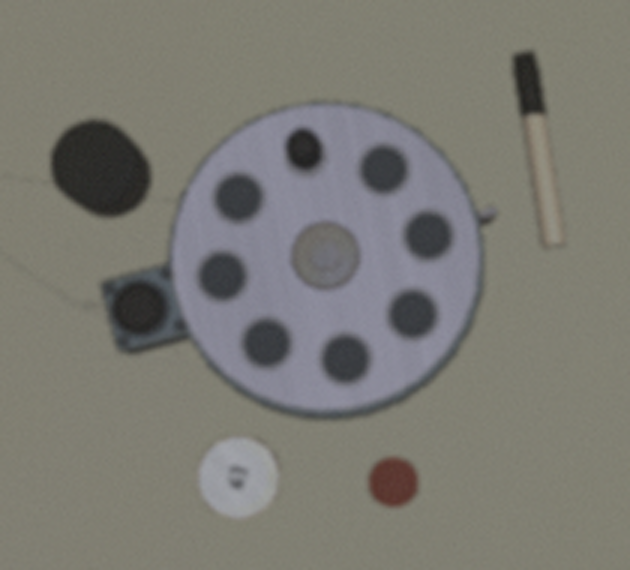

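View pics/side0c.png

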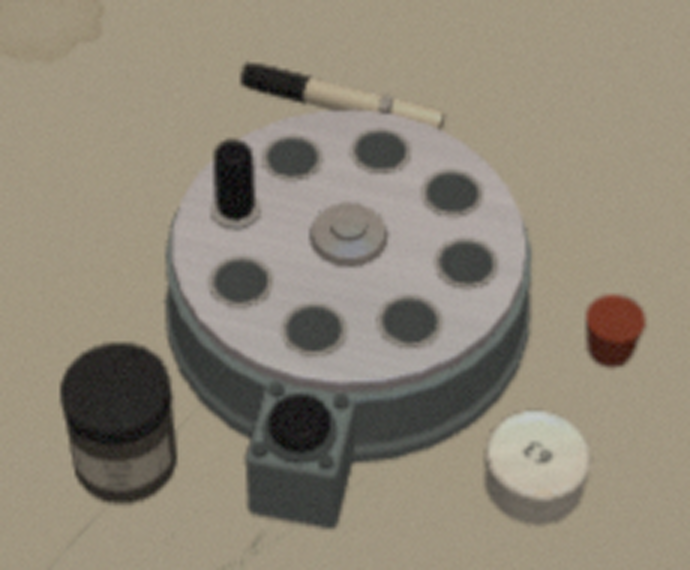

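View pics/top0.png

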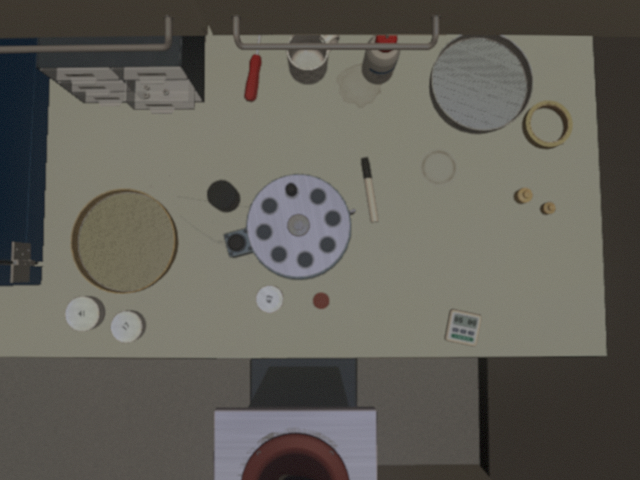

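```bash
python3 - <<'E'
from h import *
import pickle
t=pickle.load(open('top.pkl','rb'));s=pickle.load(open('side.pkl','rb'))
T=lambda u,v,z:atz((u+.5)/3-.5+190,(v+.5)/3-.5+140,z,t)[:2]
S=lambda u,v,z:atz((u+.5)/3-.5+200,(v+.5)/3-.5+190,z,s)[:2]
# ellipse fit of turntable: edge segment
for n,F,pts in(('top',T,dict(hub=(325,255,.078),tl=(170,262,.065),tr=(483,255,.065),tt=(326,102,.065),tb=(328,412,.065),knob=(303,148,.115),btn=(139,307,.07),fin=(488,214,.064),jar=(98,166,.07),tin=(238,477,.03),stop=(393,482,.03),m1=(524,55,.015),m2=(553,245,.015))),
 ('side',S,dict(hub=(348,230,.078),knob=(234,150,.115),btn=(300,424,.07),jar=(117,390,.07),tin=(538,450,.03),stop=(615,320,.03)))):
    P={k:F(*v) for k,v in pts.items()}
    for k,v in P.items(): print(n,k,v.round(4), np.round(np.linalg.norm(v-P['hub']),4),np.degrees(np.arctan2(*(v-P['hub'])[::-1])).round(1))
E
```

```text
top hub [ 0.5061 -0.0075] 0.0 0.0
top tl [0.503  0.0905] 0.098 91.8
top tr [ 0.5069 -0.1065] 0.099 -89.5
top tt [ 0.6045 -0.0078] 0.0985 -0.1
top tb [ 0.4087 -0.0089] 0.0973 -179.2
top knob [0.5677 0.0046] 0.0628 11.1
top btn [0.4745 0.1091] 0.1208 105.2
top fin [ 0.533  -0.1099] 0.1059 -75.3
top jar [0.5634 0.1357] 0.1542 68.2
top tin [0.367 0.05 ] 0.1505 157.5
top stop [ 0.3635 -0.0497] 0.1487 -163.5
top m1 [ 0.6447 -0.138 ] 0.1904 -43.3
top m2 [ 0.5177 -0.1558] 0.1488 -85.5
side hub [ 0.5051 -0.0011] 0.0 0.0
side knob [0.5705 0.0053] 0.0657 5.7
side btn [0.472  0.1161] 0.1218 105.8
side jar [0.5636 0.1408] 0.1535 67.6
side tin [0.3685 0.0493] 0.1456 159.8
side stop [ 0.3642 -0.0479] 0.1484 -161.7
```

Call:
step_arm --pt "1 0.0317 -0.0493 0 0" --pt "1 0.0317 -0.0493 0 0" --pt "1 0.0317 -0.0493 0 0" --pt "1 0.0317 -0.0493 0 0" --pt "1 0.0317 -0.0493 0 0" --pt "1 0.0317 -0.0493 0 0" --pt "1 0.0317 -0.0493 0 0" --pt "1 0.0317 -0.0493 0 0" --pt "1 0.0317 -0.0493 0 0" --pt "1 0.0317 -0.0493 0 0" --pt "1 0.0317 -0.0493 0 0" --pt "0.7 0.0317 -0.0493 0 0" --pt "0.7 0 0 0 0" --newtons 50

```text
t: 2.42
tool_pos: [0.5786, -0.0162, 0.2341]
tool_rot: [0.476, 3.096, 0.008]
contact_force: [-0.3, 0.4, -0.4]
opening: 0.0595
```

Call:
step_arm --pt "0.7 -0.01 0.021 -0.03 0" --pt "0.7 0 0 -0.03 0" --pt "0.7 0 0 0 0"

```text
t: 2.8
tool_pos: [0.5682, 0.006, 0.1737]
tool_rot: [0.477, 3.095, 0.009]
contact_force: [1.1, 0.8, 0.2]
opening: 0.06
```

```bash
python3 - <<'E'
from h import *
print(ctrl.get_obs()['tool_pos'])
for n,(a,b,c,d) in {'top':(190,140,400,330),'side':(200,130,430,320)}.items():
    i=snap(n,n+'1.png')['color'][b:d,a:c,::-1];cv2.imwrite(f'pics/{n}1c.png',cv2.resize(i,None,fx=3,fy=3,interpolation=cv2.INTER_CUBIC))
E
```

```text
[0.56821738 0.00598676 0.17371925]
```

View pics/side1c.png

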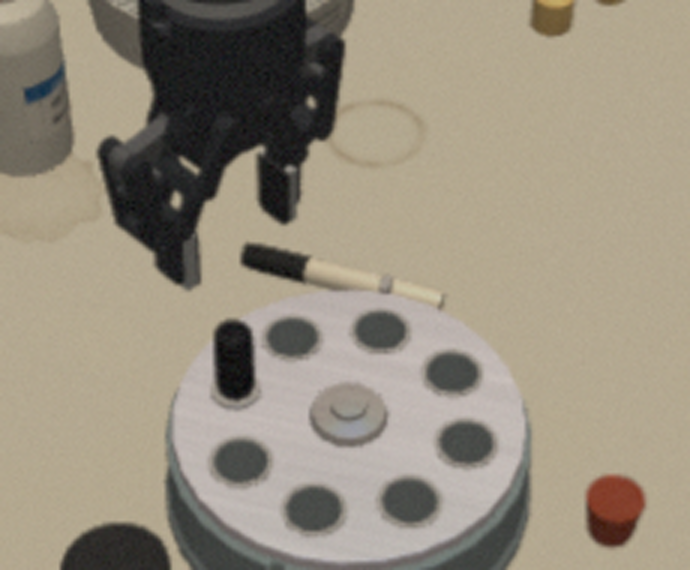

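The fingertips straddle the knob column (tips at crop columns 190 and 285, knob at 234). The jaws are lined up with it, so I'll descend and close.

Call:
step_arm --pt "0.7 0 0 -0.04 0" --pt "0.7 0 0 -0.03 0" --pt "0.7 0 0 -0.017 0" --pt "0.7 0 0 0 0" --pt "0 0 0 0 0" --pt "0 0 0 0 0" --pt "0 0 0 0 0" --pt "0 0 0 0 0" --pt "0 0 0 0 0"

```text
t: 4.03
tool_pos: [0.5776, 0.0053, 0.101]
tool_rot: [0.47, 3.07, 0.009]
contact_force: [0.1, 0.5, -1.3]
opening: 0.0186
```

```bash
cat > look.py <<'E'
import sys
from h import *
k=sys.argv[1]
o=ctrl.get_obs();print(o['tool_pos'],o['contact_force'],o['opening'])
for n,(a,b,c,d) in {'top':(190,140,400,330),'side':(200,190,430,380)}.items():
    i=snap(n,n+k+'.png')['color'][b:d,a:c,::-1];cv2.imwrite(f'pics/{n}{k}c.png',cv2.resize(i,None,fx=3,fy=3,interpolation=cv2.INTER_CUBIC))
E
python3 look.py 2
```

```text
[0.57762649 0.00533162 0.1009884 ] [ 0.14542417  0.46197267 -1.25601501] 0.018629580034469247
```

View pics/side2c.png

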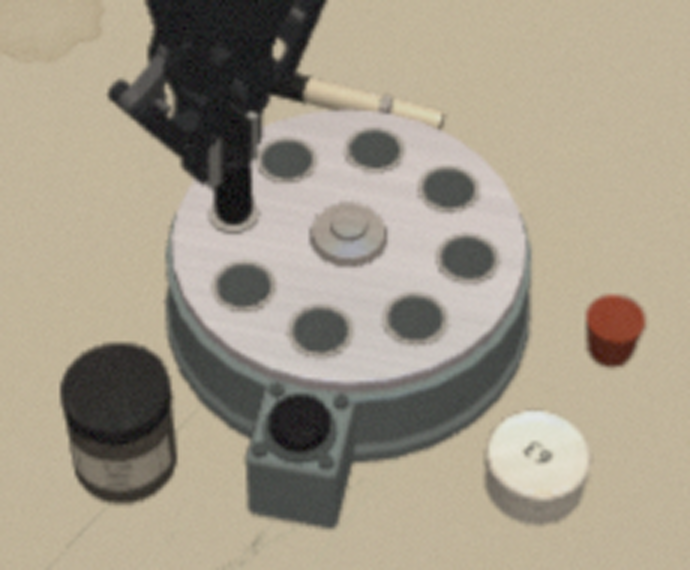

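View pics/top2c.png

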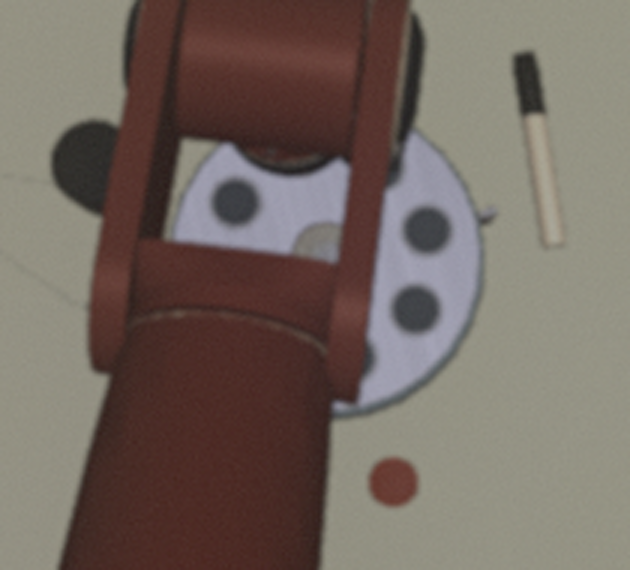

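Call:
step_arm --pt "0.7 0 0 0 0" --pt "0.7 0 0 0 0" --pt "0.7 0 0 0 0"

```text
t: 4.5
tool_pos: [0.5785, 0.0052, 0.102]
tool_rot: [0.47, 3.068, 0.01]
contact_force: [0.4, 0.2, 0.1]
opening: 0.0598
```

Call:
step_arm --pt "0.7 -0.01 0 -0.009 0" --pt "0.7 0 0 -0.009 0" --pt "0.7 0 0 0 0" --pt "0.7 0 0 0 0"

```text
t: 5.0
tool_pos: [0.5673, 0.0053, 0.0823]
tool_rot: [0.471, 3.069, 0.01]
contact_force: [0.5, 0.2, 0.5]
opening: 0.0598
```

Call:
step_arm --pt "0.33 0 0 0 0" --pt "0.33 0 0 0 0" --newtons 20

```text
t: 5.25
tool_pos: [0.5677, 0.0053, 0.0827]
tool_rot: [0.47, 3.068, 0.01]
contact_force: [-0.5, -0.0, 0.9]
opening: 0.0285
```

```bash
python3 look.py 3
```

```text
[0.56765337 0.00528388 0.08267896] [-0.47361229 -0.03461313  0.86778801] 0.02847152694300662
```

View pics/side3c.png

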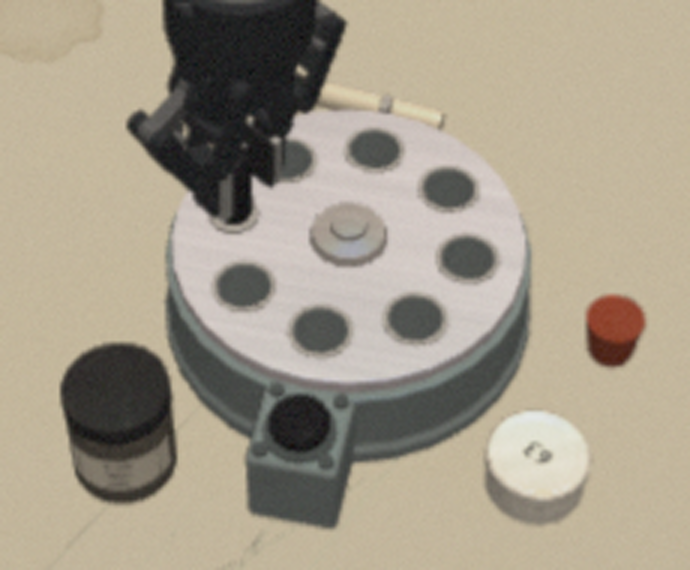

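```bash
python3 - <<'E'
from h import *
from scipy.spatial.transform import Rotation as Ro
import pickle
s=pickle.load(open('side.pkl','rb'))
o=ctrl.get_obs();p=o['tool_pos'];R=Ro.from_rotvec(o['tool_rot']).as_matrix();print(R.round(3))
f=lambda P:(((px2(P,s)-[200,190])+.5)*3-.5).round(0)
for e in(-.014,0,.014): print(f(p+R[:,1]*e))
for z in(.068,.115): print(z,f([.569,.005,z]),f([.572,.007,z]))
E
```

```text
[[-0.953  0.299  0.038]
 [ 0.3    0.954  0.001]
 [-0.036  0.012 -0.999]]
[259. 179.]
[241. 192.]
[222. 205.]
0.068 [240. 208.] [233. 209.]
0.115 [237. 151.] [230. 151.]
```

Call:
step_arm --pt "0.1 0 0 0 0" --pt "0.1 0 0 0 0" --newtons 20

```text
t: 5.6
tool_pos: [0.5682, 0.0053, 0.0831]
tool_rot: [0.47, 3.067, 0.01]
contact_force: [1.1, -0.0, -0.4]
opening: 0.0209
```

Call:
step_arm --pt "0 0 0 0 0" --pt "0 0 0 0 0" --newtons 30

```text
t: 5.85
tool_pos: [0.5682, 0.0053, 0.0832]
tool_rot: [0.47, 3.067, 0.01]
contact_force: [0.6, 0.7, 0.9]
opening: 0.0205
```

```bash
python3 look.py 4
```

```text
[0.56822044 0.00525103 0.08317082] [0.59470053 0.710429   0.92582025] 0.020548222814422715
```

View pics/side4c.png

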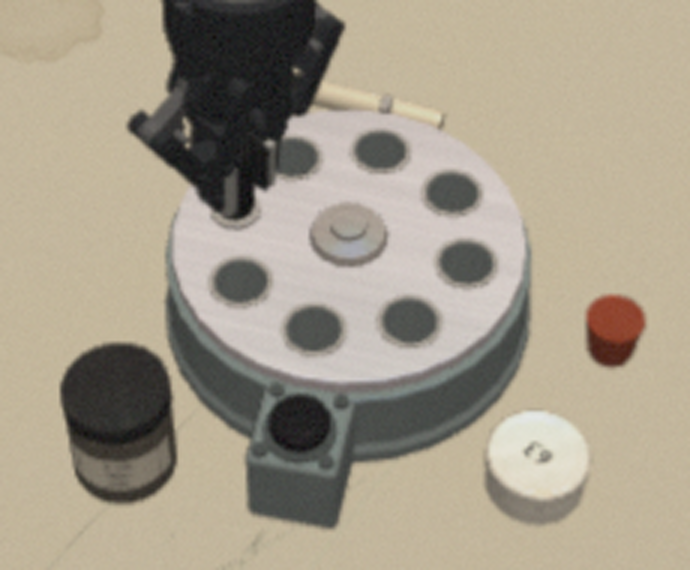

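```bash
cat > nx.py <<'E'
import sys
from h import *
# args: step deg, n rows, [ax ay]
st=float(sys.argv[1]);n=int(sys.argv[2]);ax=np.array([float(a) for a in sys.argv[3:5]]) if len(sys.argv)>3 else np.array([.506,-.0065])
o=ctrl.get_obs();p=o['tool_pos'];r=p[:2]-ax;a=np.arctan2(r[1],r[0]);R=np.hypot(*r)
F=o['contact_force'];print('t',round(o['t'],2),'ang',np.degrees(a).round(1),'rad',R.round(4),'z',p[2].round(4),'Frad',(F[:2]@r/R).round(1),'Ftan',((-r[1]*F[0]+r[0]*F[1])/R).round(1),'Fz',F[2].round(1),'open',o['opening'].round(4))
with open('log.txt','a') as f: f.write(f"{o['t']} {p[0]} {p[1]} {p[2]} {F[0]} {F[1]} {F[2]}\n")
q=p[:2];out=[]
for i in range(1,n+1):
    b=a+np.radians(st)*i;w=ax+.065*np.array([np.cos(b),np.sin(b)]);d=w-q;out.append([0,round(d[0],4),round(d[1],4),0,0]);q=q+d.round(4)
print(out,'dz',round(.083-p[2],4))
E
python3 nx.py 8 3
```

```text
Traceback (most recent call last):
  File "nx.py", line 6, in <module>
    F=o['contact_force'];print('t',round(o['t'],2),'ang',np.degrees(a).round(1),'rad',R.round(4),'z',p[2].round(4),'Frad',(F[:2]@r/R).round(1),'Ftan',((-r[1]*F[0]+r[0]*F[1])/R).round(1),'Fz',F[2].round(1),'open',o['opening'].round(4))
                                                                                                                                                                                                                    ^^^^^^^^^^^^^^^^^^
AttributeError: 'float' object has no attribute 'round'
```

```bash
sed -i "s/o\['opening'\].round(4)/round(float(o['opening']),4)/; s/w=ax+.065\*/w=ax+R*/" nx.py; python3 nx.py 8 3
```

```text
t 5.95 ang 10.7 rad 0.0633 z 0.0832 Frad 0.2 Ftan 0.4 Fz 0.6 open 0.0205
[[0, np.float64(-0.0022), np.float64(0.0085), 0, 0], [0, np.float64(-0.0035), np.float64(0.0082), 0, 0], [0, np.float64(-0.0045), np.float64(0.0076), 0, 0]] dz -0.0002
```

Call:
step_arm --pt "0 -0.0022 0.0085 0 0" --pt "0 -0.0035 0.0082 0 0" --pt "0 -0.0045 0.0076 0 0" --newtons 45

```text
t: 6.32
tool_pos: [0.5576, 0.0303, 0.0832]
tool_rot: [0.471, 3.066, 0.008]
contact_force: [-0.1, -0.9, 0.6]
opening: 0.0203
```

```bash
sed -i 's/round(d\[0\],4),round(d\[1\],4)/float(round(d[0],4)),float(round(d[1],4))/' nx.py; python3 nx.py 8 3
```

```text
t 6.33 ang 35.5 rad 0.0634 z 0.0832 Frad -0.6 Ftan -0.6 Fz 0.6 open 0.0203
[[0, -0.0056, 0.0068, 0, 0], [0, -0.0065, 0.006, 0, 0], [0, -0.0073, 0.005, 0, 0]] dz -0.0002
```

```bash
python3 nx.py 9 38 | tail -1
```

```text
[[0, -0.0064, 0.0076, 0, 0], [0, -0.0075, 0.0065, 0, 0], [0, -0.0084, 0.0053, 0, 0], [0, -0.0092, 0.0039, 0, 0], [0, -0.0096, 0.0024, 0, 0], [0, -0.0099, 0.0009, 0, 0], [0, -0.01, -0.0007, 0, 0], [0, -0.0096, -0.0023, 0, 0], [0, -0.0093, -0.0037, 0, 0], [0, -0.0085, -0.0051, 0, 0], [0, -0.0076, -0.0064, 0, 0], [0, -0.0065, -0.0075, 0, 0], [0, -0.0053, -0.0084, 0, 0], [0, -0.0039, -0.0092, 0, 0], [0, -0.0024, -0.0096, 0, 0], [0, -0.0009, -0.0099, 0, 0], [0, 0.0007, -0.01, 0, 0], [0, 0.0023, -0.0096, 0, 0], [0, 0.0037, -0.0093, 0, 0], [0, 0.0051, -0.0085, 0, 0], [0, 0.0064, -0.0076, 0, 0], [0, 0.0075, -0.0065, 0, 0], [0, 0.0084, -0.0053, 0, 0], [0, 0.0092, -0.0039, 0, 0], [0, 0.0096, -0.0024, 0, 0], [0, 0.01, -0.0009, 0, 0], [0, 0.0099, 0.0007, 0, 0], [0, 0.0097, 0.0023, 0, 0], [0, 0.0092, 0.0037, 0, 0], [0, 0.0085, 0.0051, 0, 0], [0, 0.0076, 0.0064, 0, 0], [0, 0.0065, 0.0075, 0, 0], [0, 0.0053, 0.0084, 0, 0], [0, 0.0039, 0.0092, 0, 0], [0, 0.0024, 0.0096, 0, 0], [0, 0.0009, 0.0099, 0, 0], [0, -0.0007, 0.01, 0, 0], [0, -0.0023, 0.0097, 0, 0]] dz -0.0002
```

Call:
step_arm --pt "0 -0.0056 0.0068 0 0" --pt "0 -0.0065 0.006 0 0"

```text
t: 6.58
tool_pos: [0.5443, 0.0442, 0.0832]
tool_rot: [0.47, 3.067, 0.007]
contact_force: [-0.9, -1.6, 0.7]
opening: 0.0205
```

```bash
python3 nx.py 9 4
```

```text
t 6.58 ang 52.9 rad 0.0636 z 0.0832 Frad -1.8 Ftan -0.3 Fz 0.7 open 0.0205
[[0, -0.0084, 0.0054, 0, 0], [0, -0.0092, 0.004, 0, 0], [0, -0.0096, 0.0025, 0, 0], [0, -0.0099, 0.0009, 0, 0]] dz -0.0002
```

Call:
step_arm --pt "0 -0.0084 0.0054 0 0" --pt "0 -0.0092 0.004 0 0"

```text
t: 6.82
tool_pos: [0.5254, 0.0544, 0.0832]
tool_rot: [0.469, 3.067, 0.007]
contact_force: [-0.1, -1.5, 0.5]
opening: 0.0206
```

Call:
step_arm --pt "0 -0.0096 0.0025 0 0" --pt "0 -0.0099 0.0009 0 0"

```text
t: 7.08
tool_pos: [0.5045, 0.0579, 0.0832]
tool_rot: [0.469, 3.067, 0.006]
contact_force: [0.7, -3.9, 0.6]
opening: 0.0202
```

```bash
python3 nx.py 9 4
```

```text
t 7.08 ang 91.3 rad 0.0644 z 0.0832 Frad -4.0 Ftan -0.6 Fz 0.6 open 0.0202
[[0, -0.0101, -0.001, 0, 0], [0, -0.0097, -0.0026, 0, 0], [0, -0.0093, -0.0041, 0, 0], [0, -0.0085, -0.0055, 0, 0]] dz -0.0002
```

Call:
step_arm --pt "0 -0.0101 -0.002 0 0" --pt "0 -0.0097 -0.003 0 0"

```text
t: 7.32
tool_pos: [0.4831, 0.0542, 0.0832]
tool_rot: [0.469, 3.068, 0.011]
contact_force: [0.7, 1.4, 0.2]
opening: 0.0202
```

```bash
python3 nx.py 9 4 .505 -.008
```

```text
t 7.33 ang 109.4 rad 0.066 z 0.0832 Frad 1.1 Ftan -1.1 Fz 0.2 open 0.0202
[[0, -0.0095, -0.0042, 0, 0], [0, -0.0087, -0.0056, 0, 0], [0, -0.0077, -0.0069, 0, 0], [0, -0.0065, -0.0081, 0, 0]] dz -0.0002
```

Call:
step_arm --pt "0 -0.0095 -0.0042 0 0" --pt "0 -0.0087 -0.0056 0 0"

```text
t: 7.58
tool_pos: [0.4636, 0.0435, 0.0832]
tool_rot: [0.468, 3.067, 0.01]
contact_force: [2.8, -1.1, -0.7]
opening: 0.0207
```

```bash
python3 nx.py 9 4 .505 -.008
```

```text
t 7.58 ang 128.9 rad 0.0661 z 0.0832 Frad -2.6 Ftan -1.5 Fz -0.7 open 0.0207
[[0, -0.0075, -0.0071, 0, 0], [0, -0.0064, -0.0082, 0, 0], [0, -0.0049, -0.0091, 0, 0], [0, -0.0035, -0.0098, 0, 0]] dz -0.0002
```

Call:
step_arm --pt "0 -0.007 -0.0075 0 0" --pt "0 -0.006 -0.0084 0 0"

```text
t: 7.82
tool_pos: [0.4495, 0.0276, 0.0832]
tool_rot: [0.469, 3.067, 0.015]
contact_force: [1.5, 4.3, -2.6]
opening: 0.0201
```

```bash
python3 nx.py 9 4 .505 -.008
```

```text
t 7.83 ang 147.3 rad 0.0659 z 0.0832 Frad 1.0 Ftan -4.4 Fz -2.6 open 0.0201
[[0, -0.0049, -0.0091, 0, 0], [0, -0.0034, -0.0098, 0, 0], [0, -0.0018, -0.0102, 0, 0], [0, -0.0002, -0.0103, 0, 0]] dz -0.0002
```

Call:
step_arm --pt "0 -0.0029 -0.0049 0 0"

```text
t: 7.95
tool_pos: [0.4464, 0.0222, 0.0832]
tool_rot: [0.47, 3.066, 0.015]
contact_force: [3.6, 2.8, -1.8]
opening: 0.0205
```

```bash
python3 nx.py 5 2 .505 -.008
```

```text
t 7.95 ang 152.7 rad 0.0659 z 0.0832 Frad -1.9 Ftan -4.1 Fz -1.8 open 0.0205
[[0, -0.0024, -0.0052, 0, 0], [0, -0.002, -0.0054, 0, 0]] dz -0.0002
```

Call:
step_arm --pt "0 -0.0022 -0.0052 0 0"

```text
t: 8.07
tool_pos: [0.4439, 0.0164, 0.0832]
tool_rot: [0.47, 3.067, 0.014]
contact_force: [-0.2, 1.4, 1.0]
opening: 0.0202
```

```bash
python3 nx.py 5 2 .505 -.008
```

```text
t 8.07 ang 158.2 rad 0.0658 z 0.0832 Frad 0.7 Ftan -1.2 Fz 1.0 open 0.0202
[[0, -0.0019, -0.0054, 0, 0], [0, -0.0014, -0.0056, 0, 0]] dz -0.0002
```

Call:
step_arm --pt "0 -0.0017 -0.0054 0 0"

```text
t: 8.2
tool_pos: [0.4418, 0.0103, 0.0832]
tool_rot: [0.47, 3.068, 0.013]
contact_force: [-0.1, 0.6, 2.2]
opening: 0.0203
```

```bash
python3 nx.py 5 2 .505 -.008
```

```text
t 8.2 ang 163.9 rad 0.0658 z 0.0832 Frad 0.2 Ftan -0.5 Fz 2.2 open 0.0203
[[0, -0.0014, -0.0056, 0, 0], [0, -0.0008, -0.0056, 0, 0]] dz -0.0002
```

```bash
python3 nx.py -4 12 .505 -.008
```

```text
t 8.2 ang 163.9 rad 0.0658 z 0.0832 Frad 0.2 Ftan -0.5 Fz 2.2 open 0.0203
[[0, 0.0014, 0.0044, 0, 0], [0, 0.0018, 0.0042, 0, 0], [0, 0.002, 0.0041, 0, 0], [0, 0.0023, 0.004, 0, 0], [0, 0.0026, 0.0038, 0, 0], [0, 0.0028, 0.0036, 0, 0], [0, 0.0031, 0.0034, 0, 0], [0, 0.0033, 0.0032, 0, 0], [0, 0.0035, 0.0029, 0, 0], [0, 0.0037, 0.0027, 0, 0], [0, 0.0039, 0.0025, 0, 0], [0, 0.0041, 0.0021, 0, 0]] dz -0.0002
```

Call:
step_arm --pt "0 0.0014 0.0044 0 0"

```text
t: 8.32
tool_pos: [0.4429, 0.0138, 0.0832]
tool_rot: [0.472, 3.068, 0.011]
contact_force: [-2.4, -0.3, 2.0]
opening: 0.0206
```

Call:
step_arm --pt "0 0.0018 0.0042 0 0"

```text
t: 8.45
tool_pos: [0.4444, 0.0176, 0.0832]
tool_rot: [0.472, 3.069, 0.008]
contact_force: [-4.6, -3.0, 3.5]
opening: 0.0206
```

Call:
step_arm --pt "0 0.002 0.0041 0 0"

```text
t: 8.57
tool_pos: [0.4461, 0.0215, 0.0831]
tool_rot: [0.472, 3.071, 0.005]
contact_force: [-4.4, -2.8, 3.7]
opening: 0.0202
```

Call:
step_arm --pt "0 0.0023 0.004 0 0"

```text
t: 8.7
tool_pos: [0.4484, 0.0258, 0.0832]
tool_rot: [0.471, 3.072, 0.004]
contact_force: [-3.0, -2.0, 3.5]
opening: 0.0204
```

```bash
python3 nx.py -4 8 .505 -.008
```

```text
t 8.7 ang 149.1 rad 0.0659 z 0.0832 Frad 1.5 Ftan 3.2 Fz 3.5 open 0.0204
[[0, 0.0025, 0.0039, 0, 0], [0, 0.0028, 0.0036, 0, 0], [0, 0.003, 0.0035, 0, 0], [0, 0.0032, 0.0033, 0, 0], [0, 0.0035, 0.003, 0, 0], [0, 0.0036, 0.0028, 0, 0], [0, 0.0039, 0.0025, 0, 0], [0, 0.004, 0.0022, 0, 0]] dz -0.0002
```

Call:
step_arm --pt "0 0.0025 0.0039 0 0"

```text
t: 8.82
tool_pos: [0.4511, 0.0301, 0.0832]
tool_rot: [0.471, 3.072, 0.004]
contact_force: [-2.8, -1.3, 2.0]
opening: 0.0204
```

Call:
step_arm --pt "0 0.0028 0.0036 0 0"

```text
t: 8.95
tool_pos: [0.4541, 0.034, 0.0832]
tool_rot: [0.47, 3.072, 0.004]
contact_force: [-2.3, -1.9, 2.9]
opening: 0.02
```

Call:
step_arm --pt "0 0.003 0.0035 0 0"

```text
t: 9.07
tool_pos: [0.4576, 0.038, 0.0832]
tool_rot: [0.47, 3.071, 0.005]
contact_force: [-0.5, -0.6, 1.5]
opening: 0.0205
```

Call:
step_arm --pt "0 0.0032 0.0033 0 0"

```text
t: 9.2
tool_pos: [0.4616, 0.0418, 0.0832]
tool_rot: [0.47, 3.07, 0.006]
contact_force: [0.5, -1.8, -0.1]
opening: 0.0204
```

Call:
step_arm --pt "0 0.0035 0.003 0 0"

```text
t: 9.32
tool_pos: [0.4656, 0.0451, 0.0832]
tool_rot: [0.47, 3.069, 0.006]
contact_force: [1.1, -1.7, 0.9]
opening: 0.0208
```

Call:
step_arm --pt "0 0.0036 0.0028 0 0"

```text
t: 9.45
tool_pos: [0.4698, 0.0479, 0.0832]
tool_rot: [0.47, 3.068, 0.006]
contact_force: [0.4, -1.6, 0.2]
opening: 0.0204
```

```bash
python3 nx.py 4 12 .505 -.008
```

```text
t 9.45 ang 122.2 rad 0.0661 z 0.0832 Frad -1.6 Ftan 0.5 Fz 0.2 open 0.0204
[[0, -0.0038, -0.0026, 0, 0], [0, -0.0036, -0.0028, 0, 0], [0, -0.0035, -0.0031, 0, 0], [0, -0.0031, -0.0034, 0, 0], [0, -0.003, -0.0035, 0, 0], [0, -0.0027, -0.0038, 0, 0], [0, -0.0024, -0.0039, 0, 0], [0, -0.0022, -0.0041, 0, 0], [0, -0.0018, -0.0042, 0, 0], [0, -0.0016, -0.0043, 0, 0], [0, -0.0013, -0.0045, 0, 0], [0, -0.0009, -0.0045, 0, 0]] dz -0.0002
```

Call:
step_arm --pt "0 -0.0038 -0.0026 0 0"

```text
t: 9.57
tool_pos: [0.4664, 0.0456, 0.0832]
tool_rot: [0.469, 3.067, 0.007]
contact_force: [0.7, 0.1, -0.3]
opening: 0.0203
```

Call:
step_arm --pt "0 -0.0036 -0.0028 0 0"

```text
t: 9.7
tool_pos: [0.4628, 0.0428, 0.0832]
tool_rot: [0.468, 3.067, 0.007]
contact_force: [1.2, 0.2, 0.2]
opening: 0.0205
```

Call:
step_arm --pt "0 -0.0035 -0.0031 0 0"

```text
t: 9.82
tool_pos: [0.4591, 0.0395, 0.0832]
tool_rot: [0.469, 3.066, 0.008]
contact_force: [3.4, 0.8, -2.1]
opening: 0.0202
```

Call:
step_arm --pt "0 -0.0031 -0.0034 0 0"

```text
t: 9.95
tool_pos: [0.456, 0.0363, 0.0832]
tool_rot: [0.469, 3.065, 0.01]
contact_force: [3.9, 2.7, -2.8]
opening: 0.0205
```

Call:
step_arm --pt "0 -0.003 -0.0035 0 0"

```text
t: 10.07
tool_pos: [0.453, 0.0327, 0.0832]
tool_rot: [0.469, 3.064, 0.011]
contact_force: [4.3, 0.3, -3.0]
opening: 0.0207
```

Call:
step_arm --pt "0 -0.0027 -0.0038 0 0"

```text
t: 10.2
tool_pos: [0.4502, 0.0288, 0.0832]
tool_rot: [0.469, 3.064, 0.012]
contact_force: [3.5, 1.5, -3.0]
opening: 0.0202
```

Call:
step_arm --pt "0 -0.0024 -0.0039 0 0"

```text
t: 10.32
tool_pos: [0.4477, 0.0247, 0.0832]
tool_rot: [0.469, 3.063, 0.013]
contact_force: [4.4, 2.8, -3.3]
opening: 0.0199
```

Call:
step_arm --pt "0 -0.0022 -0.0041 0 0"

```text
t: 10.45
tool_pos: [0.4454, 0.0203, 0.0832]
tool_rot: [0.469, 3.063, 0.012]
contact_force: [3.6, 1.5, -3.4]
opening: 0.0203
```

```bash
python3 nx.py 4 5 .505 -.008
```

```text
t 10.45 ang 154.6 rad 0.066 z 0.0832 Frad -2.6 Ftan -2.9 Fz -3.4 open 0.0203
[[0, -0.0018, -0.0042, 0, 0], [0, -0.0016, -0.0044, 0, 0], [0, -0.0012, -0.0044, 0, 0], [0, -0.0009, -0.0045, 0, 0], [0, -0.0006, -0.0046, 0, 0]] dz -0.0002
```

Call:
step_arm --pt "0 0.002 0.0039 0 0" --pt "0 0.0022 0.0036 0 0" --pt "0 0 0 0 0"

```text
t: 10.82
tool_pos: [0.4485, 0.0262, 0.0832]
tool_rot: [0.471, 3.066, 0.005]
contact_force: [2.8, 1.1, -1.3]
opening: 0.0207
```

```bash
python3 nx.py -1 1 .505 -.008|head -1
python3 - <<'E'
import numpy as np
from scipy.optimize import least_squares
# fitted centre from logged (crank) points
d=np.loadtxt('log.txt')[:,1:3]
P=np.vstack([d,[[.5254,.0544],[.4429,.0138],[.4444,.0176],[.4511,.0301],[.4576,.038],[.4656,.0451],[.456,.0363],[.4502,.0288]]])
r=least_squares(lambda c:np.hypot(*(P-c[:2]).T)-c[2],[.505,-.008,.065]);print(r.x,np.abs(r.fun).max())
r=least_squares(lambda c:np.hypot(*(P-c[:2]).T)-.065,[.505,-.008]);print(r.x,np.abs(r.fun).max())
E
```

```text
t 10.82 ang 148.8 rad 0.066 z 0.0832 Frad -1.8 Ftan -2.4 Fz -1.3 open 0.0207
[ 0.5044199  -0.00705545  0.06497022] 8.355001501456072e-05
[ 0.50442695 -0.00709591] 9.142207483422982e-05
```

Call:
step_arm --pt "0 0.0011 0.002 0 0" --pt "0.5 0 0 0 0" --pt "0.6 0 0 0 0" --pt "0.6 0 0 0.03 0" --pt "0.6 0 0 0.03 0" --pt "0.3 0.012 0.043 0 0" --pt "0 0.012 0.043 0 0" --pt "0 0 0 0 0"

```text
t: 11.82
tool_pos: [0.4732, 0.1186, 0.1452]
tool_rot: [0.474, 3.069, 0.013]
contact_force: [0.7, -0.4, 0.0]
opening: -0.0001
```

```bash
python3 look.py 5
```

```text
[0.4732321  0.11863083 0.14523214] [ 0.73256974 -0.36482132  0.03013888] -0.0001259366899173734
```

View pics/side5c.png

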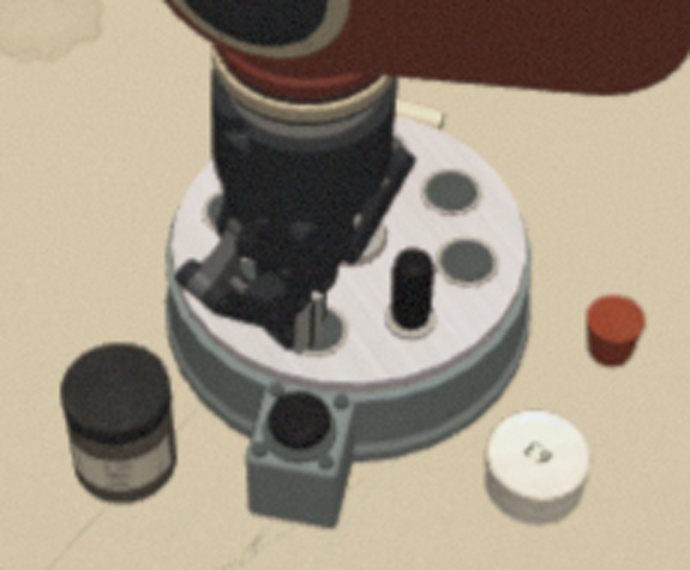

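View pics/top5c.png

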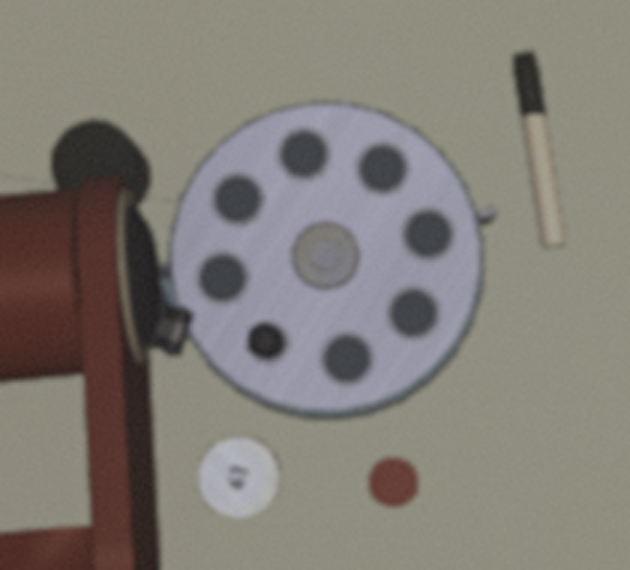

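```bash
python3 - <<'E'
from h import *
import pickle
s=pickle.load(open('side.pkl','rb'))
f=lambda P:(((px2(P,s)-[200,190])+.5)*3-.5).round(0)
for P in([.4732,.1186,.145],[.4732,.1186,.071],[.473,.111,.071]): print(f(P))
E
```

```text
[294. 336.]
[295. 426.]
[303. 414.]
```

Call:
step_arm --pt "0 -0.001 -0.007 -0.03 0" --pt "0 0 0 -0.025 0" --pt "0 0 0 0 0"

```text
t: 12.3
tool_pos: [0.4708, 0.1071, 0.0884]
tool_rot: [0.483, 3.068, 0.011]
contact_force: [-0.8, 0.8, -0.4]
opening: 0.0
```

```bash
python3 look.py 6
```

```text
[0.47084049 0.10709811 0.08843844] [-0.81359199  0.75132397 -0.38001796] 1.5292157084395525e-05
```

View pics/side6c.png

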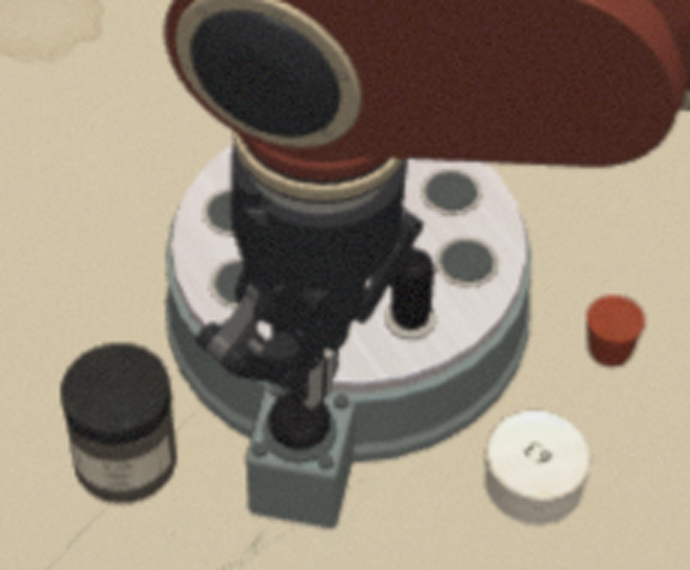

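Call:
step_arm --pt "0 0.001 0.004 -0.008 0" --pt "0 0 0 -0.004 0" --pt "0 0 0 -0.003 0"

```text
t: 12.78
tool_pos: [0.476, 0.1116, 0.0782]
tool_rot: [0.481, 3.058, 0.015]
contact_force: [0.9, 0.1, -0.5]
opening: -0.0004
```

Call:
step_arm --pt "0 -0.003 0 -0.003 0" --pt "0 0 0 0 0"

```text
t: 13.02
tool_pos: [0.4726, 0.1117, 0.0748]
tool_rot: [0.481, 3.059, 0.015]
contact_force: [0.5, -0.3, 0.1]
opening: 0.0003
```

Call:
step_arm --pt "0 0 0 -0.003 0"

```text
t: 13.15
tool_pos: [0.4729, 0.1118, 0.0721]
tool_rot: [0.481, 3.058, 0.015]
contact_force: [0.9, -0.1, -0.1]
opening: -0.0001
```

Call:
step_arm --pt "0 0 0 -0.002 0"

```text
t: 13.28
tool_pos: [0.4728, 0.1118, 0.0702]
tool_rot: [0.481, 3.058, 0.015]
contact_force: [-2.3, -0.0, 5.3]
opening: 0.0
```

Call:
step_arm --pt "0 0 0 -0.002 0"

```text
t: 13.4
tool_pos: [0.4729, 0.1119, 0.069]
tool_rot: [0.481, 3.059, 0.015]
contact_force: [-3.7, -0.7, 8.7]
opening: 0.0004
```

Call:
step_arm --pt "0 0 0 -0.003 0"

```text
t: 13.52
tool_pos: [0.473, 0.112, 0.0673]
tool_rot: [0.481, 3.06, 0.015]
contact_force: [-6.1, -0.3, 11.0]
opening: -0.0004
```

Call:
step_arm --pt "0 0 0 -0.003 0"

```text
t: 13.65
tool_pos: [0.4731, 0.1121, 0.066]
tool_rot: [0.481, 3.061, 0.014]
contact_force: [-7.9, -0.8, 14.4]
opening: 0.0001
```

Call:
step_arm --pt "0 0 0 -0.003 0"

```text
t: 13.78
tool_pos: [0.4733, 0.1122, 0.0655]
tool_rot: [0.481, 3.063, 0.014]
contact_force: [-11.1, -0.8, 21.4]
opening: -0.0
```

Call:
step_arm --pt "0 0 0 -0.003 0" --pt "0 0 0 -0.003 0"

```text
t: 14.02
tool_pos: [0.4733, 0.1122, 0.0655]
tool_rot: [0.48, 3.068, 0.011]
contact_force: [-13.4, -1.5, 20.7]
opening: -0.0
```

Call:
step_arm --pt "0 0 0 0.001 0"

```text
t: 14.15
tool_pos: [0.4736, 0.1122, 0.0677]
tool_rot: [0.48, 3.068, 0.01]
contact_force: [-0.3, -0.6, 0.6]
opening: 0.0
```

Call:
step_arm --pt "0 0 0 0.001 0"

```text
t: 14.28
tool_pos: [0.4739, 0.1122, 0.0689]
tool_rot: [0.48, 3.067, 0.011]
contact_force: [0.3, -0.2, -0.5]
opening: -0.0
```

Call:
step_arm --pt "0 0 0 0.001 0"

```text
t: 14.4
tool_pos: [0.4739, 0.1122, 0.0697]
tool_rot: [0.48, 3.067, 0.011]
contact_force: [-0.3, 0.2, -1.0]
opening: 0.0002
```

Call:
step_arm --pt "0 0 0 0.04 0" --pt "0.2 0 0 0.036 0" --pt "0.6 -0.012 -0.042 0 0" --pt "0.6 -0.012 -0.042 0 0" --pt "0.6 0 0 0 0"

```text
t: 15.02
tool_pos: [0.4482, 0.0263, 0.1459]
tool_rot: [0.477, 3.069, 0.009]
contact_force: [-1.0, 0.5, -0.4]
opening: 0.051
```

```bash
python3 look.py 7
```

```text
[0.44816131 0.02628637 0.14589538] [-1.02069194  0.51643095 -0.42375625] 0.05101323185188235
```

View pics/side7c.png

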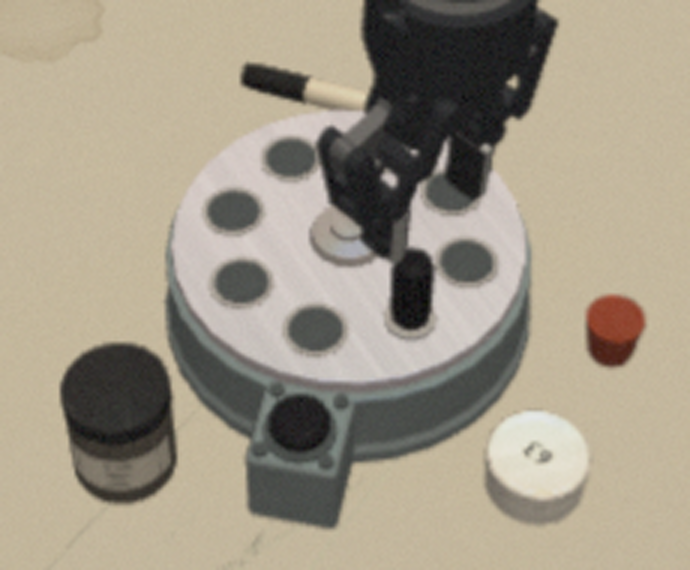

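```bash
python3 - <<'E'
from h import *
import pickle
t=pickle.load(open('top.pkl','rb'));s=pickle.load(open('side.pkl','rb'))
T=lambda u,v,z:atz((u+.5)/3-.5+190,(v+.5)/3-.5+140,z,t)[:2]
S=lambda u,v,z:atz((u+.5)/3-.5+200,(v+.5)/3-.5+190,z,s)[:2]
f=lambda P:(((px2(P,s)-[200,190])+.5)*3-.5).round(0)
print(S(412,262,.115),T(267,340,.115),T(267,342,.09))
print(f([.4482,.0263,.146]),f([.568,.006,.174]),f([.568,.0053,.115]),f([.4496,.0282,.115]))
E
python3 - <<'E'
import cv2
i=cv2.imread('pics/top7.png')[140:330,190:400];cv2.imwrite('pics/top7d.png',cv2.resize(i,None,fx=3,fy=3))
E
```

```text
[0.45308834 0.030454  ] [0.45198422 0.02605047] [0.45168003 0.02765468]
[427. 220.] [234.  74.] [238. 152.] [420. 261.]
```

View pics/top7d.png

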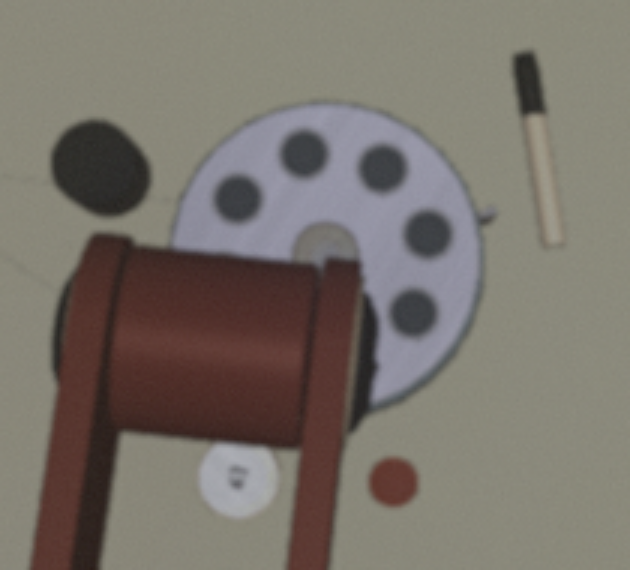

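Call:
step_arm --pt "0.6 0.002 0.0015 -0.03 0" --pt "0.6 0 0 -0.02 0" --pt "0.6 0 0 -0.012 0" --pt "0.6 0 0 0 0"

```text
t: 15.62
tool_pos: [0.4511, 0.0327, 0.0816]
tool_rot: [0.467, 3.072, 0.012]
contact_force: [0.3, -0.1, -0.3]
opening: 0.0513
```

Call:
step_arm --pt "0.6 -0.001 -0.0045 0.001 0" --pt "0.6 0 0 0 0" --pt "0.33 0 0 0 0" --pt "0.1 0 0 0 0" --pt "0.1 0 0 0 0" --pt "0 0 0 0 0" --newtons 30

```text
t: 16.38
tool_pos: [0.4519, 0.0281, 0.0852]
tool_rot: [0.465, 3.067, 0.013]
contact_force: [0.7, 1.1, -0.2]
opening: 0.0207
```

```bash
python3 nx.py 5 8 .5044 -.0071
```

```text
t 16.38 ang 146.2 rad 0.0632 z 0.0852 Frad -0.0 Ftan -1.3 Fz -0.2 open 0.0207
[[0, -0.0029, -0.0047, 0, 0], [0, -0.0024, -0.005, 0, 0], [0, -0.002, -0.0051, 0, 0], [0, -0.0016, -0.0053, 0, 0], [0, -0.001, -0.0054, 0, 0], [0, -0.0006, -0.0055, 0, 0], [0, -0.0002, -0.0055, 0, 0], [0, 0.0004, -0.0055, 0, 0]] dz -0.0022
```

Call:
step_arm --pt "0 -0.0029 -0.0047 0 0" --newtons 45

```text
t: 16.5
tool_pos: [0.4491, 0.0234, 0.0853]
tool_rot: [0.464, 3.067, 0.013]
contact_force: [0.7, 0.6, -0.6]
opening: 0.0203
```

Call:
step_arm --pt "0 -0.0024 -0.005 0 0"

```text
t: 16.62
tool_pos: [0.4465, 0.0181, 0.0853]
tool_rot: [0.464, 3.067, 0.013]
contact_force: [0.9, 1.4, -1.8]
opening: 0.0201
```

Call:
step_arm --pt "0 -0.002 -0.0051 0 0"

```text
t: 16.75
tool_pos: [0.4443, 0.0126, 0.0853]
tool_rot: [0.464, 3.067, 0.013]
contact_force: [1.7, 0.3, -1.8]
opening: 0.02
```

```bash
python3 nx.py 9 13 .5044 -.0071
```

```text
t 16.75 ang 161.9 rad 0.0632 z 0.0853 Frad -1.5 Ftan -0.8 Fz -1.8 open 0.02
[[0, -0.0023, -0.0096, 0, 0], [0, -0.0008, -0.0099, 0, 0], [0, 0.0007, -0.0099, 0, 0], [0, 0.0023, -0.0097, 0, 0], [0, 0.0038, -0.0091, 0, 0], [0, 0.0051, -0.0085, 0, 0], [0, 0.0065, -0.0076, 0, 0], [0, 0.0075, -0.0064, 0, 0], [0, 0.0084, -0.0052, 0, 0], [0, 0.0092, -0.0039, 0, 0], [0, 0.0096, -0.0023, 0, 0], [0, 0.0099, -0.0008, 0, 0], [0, 0.0099, 0.0007, 0, 0]] dz -0.0023
```

Call:
step_arm --pt "0 -0.0023 -0.0096 0 0" --pt "0 -0.0008 -0.0099 0 0" --pt "0 0.0007 -0.0099 0 0"

```text
t: 17.12
tool_pos: [0.442, -0.0187, 0.0853]
tool_rot: [0.464, 3.065, 0.013]
contact_force: [3.7, 1.5, -3.0]
opening: 0.0201
```

```bash
python3 nx.py 9 11 .5044 -.0071
```

```text
t 17.12 ang -169.4 rad 0.0635 z 0.0853 Frad -3.9 Ftan -0.9 Fz -3.0 open 0.0201
[[0, 0.0026, -0.0096, 0, 0], [0, 0.004, -0.0091, 0, 0], [0, 0.0055, -0.0084, 0, 0], [0, 0.0067, -0.0074, 0, 0], [0, 0.0077, -0.0062, 0, 0], [0, 0.0086, -0.005, 0, 0], [0, 0.0093, -0.0036, 0, 0], [0, 0.0098, -0.002, 0, 0], [0, 0.01, -0.0005, 0, 0], [0, 0.0099, 0.001, 0, 0], [0, 0.0096, 0.0026, 0, 0]] dz -0.0023
```

Call:
step_arm --pt "0 0.003 -0.0096 0 0" --pt "0 0.0042 -0.0091 0 0" --pt "0 0.0056 -0.0083 0 0"

```text
t: 17.5
tool_pos: [0.4551, -0.048, 0.0853]
tool_rot: [0.466, 3.066, 0.014]
contact_force: [1.0, 1.9, -0.9]
opening: 0.0202
```

```bash
python3 nx.py 9 8 .5044 -.0071
```

```text
t 17.5 ang -140.3 rad 0.0641 z 0.0853 Frad -2.0 Ftan -0.8 Fz -0.9 open 0.0202
[[0, 0.007, -0.0072, 0, 0], [0, 0.0081, -0.006, 0, 0], [0, 0.0088, -0.0047, 0, 0], [0, 0.0096, -0.0033, 0, 0], [0, 0.0099, -0.0017, 0, 0], [0, 0.01, -0.0002, 0, 0], [0, 0.01, 0.0015, 0, 0], [0, 0.0096, 0.0029, 0, 0]] dz -0.0023
```

Call:
step_arm --pt "0 0.007 -0.0072 0 0" --pt "0 0.0081 -0.006 0 0" --pt "0 0.0088 -0.0047 0 0"

```text
t: 17.88
tool_pos: [0.4805, -0.0675, 0.0853]
tool_rot: [0.466, 3.067, 0.013]
contact_force: [-0.7, 2.6, 1.7]
opening: 0.0204
```

```bash
python3 nx.py 9 5 .5044 -.0071
```

```text
t 17.88 ang -111.6 rad 0.0649 z 0.0853 Frad -2.2 Ftan -1.6 Fz 1.7 open 0.0204
[[0, 0.0097, -0.003, 0, 0], [0, 0.0101, -0.0014, 0, 0], [0, 0.0102, 0.0001, 0, 0], [0, 0.0101, 0.0018, 0, 0], [0, 0.0096, 0.0033, 0, 0]] dz -0.0023
```

Call:
step_arm --pt "0 0.0097 -0.0027 0 0" --pt "0 0.0101 -0.0012 0 0" --pt "0 0.0102 0.0003 0 0" --pt "0 0.009 0.0018 0 0" --pt "0 0 0 0 0"

```text
t: 18.5
tool_pos: [0.5235, -0.0703, 0.0853]
tool_rot: [0.465, 3.066, 0.01]
contact_force: [0.8, -1.1, -0.6]
opening: 0.0201
```

```bash
python3 nx.py 3 1 .5044 -.0071
```

```text
t 18.5 ang -73.2 rad 0.066 z 0.0853 Frad 1.3 Ftan 0.5 Fz -0.6 open 0.0201
[[0, 0.0033, 0.0011, 0, 0]] dz -0.0023
```

Within about 2° of home. Now I'll nudge it back, release, lift and move clear.

Call:
step_arm --pt "0 -0.0017 -0.0003 0 0" --pt "0 0 0 0 0" --pt "0.4 0 0 0 0" --pt "0.6 0 0 0 0" --pt "0.6 0 0 0 0" --pt "0.6 0 0 0.03 0" --pt "0.6 0 0 0.04 0" --pt "0.6 0 0 0.06 0" --pt "0.6 -0.03 0.05 0.02 0" --pt "0.6 -0.03 0.05 0 0" --pt "0.6 -0.02 0.058 0 0" --pt "0.6 -0.02 0.058 0 0" --pt "0.6 -0.02 0.058 0 0" --pt "0.6 -0.02 0.058 0 0" --pt "0.6 0 0.058 0 0" --pt "0.6 0 0.05 0 0" --pt "0.6 0 0 0 0"

```text
t: 20.62
tool_pos: [0.3726, 0.3829, 0.2427]
tool_rot: [0.469, 3.061, 0.026]
contact_force: [-0.6, -0.9, 0.2]
opening: 0.0511
```

```bash
python3 look.py 8; python3 - <<'E'
from h import *
import pickle
p=ctrl.get_image('top')
for q in['tin','jar','stopper','marker']:
    print(q,[(d['p'],np.round(d['bbox'])) for d in ctrl.spot_in(p,q)[:1]])
E
```

```text
[0.37258053 0.38288564 0.24271017] [-0.63353228 -0.91903901  0.18092887] 0.05112037083838227
tin [(0.71, array([254., 287., 284., 313.]))]
jar [(0.92, array([205., 180., 242., 216.]))]
stopper [(0.65, array([313., 294., 329., 308.]))]
marker [(0.98, array([360., 157., 378., 222.]))]
```

View pics/top8c.png

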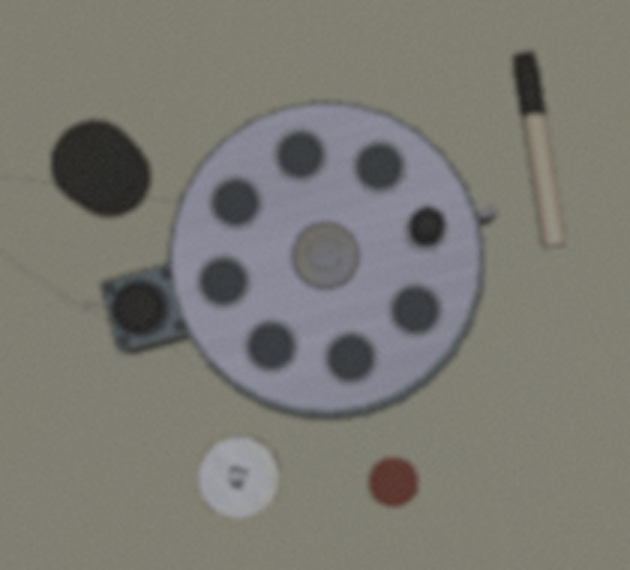

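View pics/side8c.png

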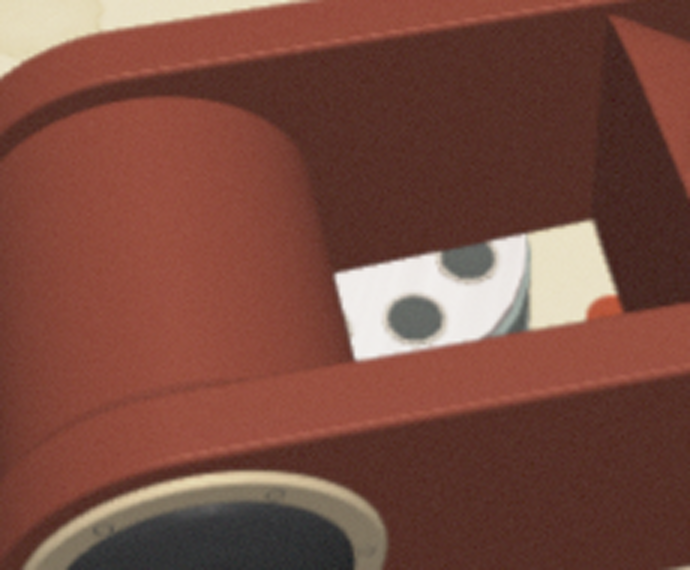

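```bash
python3 - <<'E'
from h import *
import pickle
t=pickle.load(open('top.pkl','rb'))
T=lambda u,v,z:atz((u+.5)/3-.5+190,(v+.5)/3-.5+140,z,t)[:2]
c=np.array([.5063,-.0078])
for n,P in(('knob',T(427,226,.115)),('fin',T(488,214,.064)),('btn',T(139,307,.068)),('hole',T(224,281,.065))):
    print(n,P.round(4),np.hypot(*(P-c)).round(4),np.degrees(np.arctan2(*(P-c)[::-1])).round(1))
print(ctrl.finish_job())
E
```

```text
knob [ 0.5202 -0.0699] 0.0636 -77.4
fin [ 0.533  -0.1099] 0.1056 -75.4
btn [0.4746 0.1093] 0.1214 105.2
hole [0.491  0.0564] 0.066 103.4
the job is handed in; nothing more can be done
None
```

The job is done and handed in at about 21 s of the 72 s allowed. No verdict was reported.

- **Finding the clip:** I gripped the knob and turned it both ways. The drag at the knob rose from about 1 N to 4–5 N over a range centred on a knob bearing of about 147° in the world frame. That is lower than the 8–12 N you stated. I left the clip in the middle of that range.
- **Seating it:** I pressed the button to z = 65.5 mm at about 21 N. It had stood at about 71 mm before pressing. On the way back up, contact ended at about 68 mm, its normal rest height. Turning counter-clockwise from there, through the second half of the drag range, showed only about 1 N of drag. I did not turn back through the first half to check it.
- **Home:** In the top picture the knob stands about 2° (roughly 2–3 mm) from the fin's direction, and the limit is 12 mm.
- **Surroundings:** In the top picture the tin, jar, stopper and marker are where they started, to within a few pixels. The gripper is open and well clear of everything.

**Checks that went wrong or disagreed:**
- The first grip on the knob slipped up and off-centre, so I redid it. This moved the table slightly.
- The arm drifted a few millimetres during some descents. I corrected this before each grip or press.
- The side camera read about 6 mm off in y against the turning circle measured with the arm.
- In the last side picture the arm hid most of the carousel, so the final check rests on the top camera alone.

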